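# Swap two pots between the drying rack and an open bat

### The job

The two pots on the white plaster bats, the tapered tumbler and the squat jar, are drying in each other's place: swap them, so that each ends standing as it does now, rim down and in the middle of the bat that the other one stood on, one under the rack's board and one out in the open. The clay is only leather-hard: set the pots down gently wherever you put them, never drop them or tip them over, and do not shift or topple the other ware and tools or knock the rack.

Things in the scene. Friction and masses are not known exactly. Their poses are not given: they have to be found in the camera images.
- tumbler: Tapered tumbler of grey-brown clay standing upside down on one of the two white bats, 90 mm tall, round, 62 mm across at the bottom (its rim) narrowing evenly to 48 mm at the flat top; 52 mm across at 64 mm height. About 0.22 kg. Origin at the centre of its underside, z up. It and the jar trade places between starts.
- jar: Squat round jar of the same clay standing upside down on the other white bat, 64 mm tall; 50 mm across at the bottom, straight-sided 60 mm across from 20 to 46 mm height, then a shoulder to a 40 mm foot ring at the flat top. About 0.2 kg. Origin at the centre of its underside, z up.
- open_bat: White plaster bat (round slab), 110 mm across, 12 mm thick, fixed on the plywood ware board, out in the open in front of the robot and to its right, between a low bowl (on the right) and a tall vase (on the left). Origin at the centre of its underside; its top is 12 mm above that.
- rack_bat: White plaster bat, 110 mm across, 12 mm thick, fixed on the ware board half under the front edge of the drying rack's board: the edge runs 18 mm outside its centre, so from above half of the pot on it is hidden. Origin at the centre of its underside.
- rack: Fixed drying rack at the robot's left, open front to the right. Plywood board 220 mm (x) by 520 mm (y), underside 208 and top 223 mm above the foot, on four 20 mm posts at x +-98, y +-245 mm; drying pots up to 80 mm tall on its rear half. Origin on the ware board, centre of the footprint; own x points from the open front into the rack (roughly to the robot's left), front edge of the board at x = -110 mm.
- bowl: Bystander: upturned clay bowl, 110 mm across at the bottom, 52 mm at the top, 55 mm tall. Origin at the centre of its underside.
- vase: Bystander: tall clay vase, up to 80 mm across, 150 mm tall. Origin at the centre of its underside.
- dish: Bystander: shallow open clay dish, 132 mm across, 28 mm tall. Origin at the centre of its underside.
- low_cup: Bystander: low upturned cup under the rack, beside the rack bat on the side nearer the robot, 72 mm across, 56 mm tall. Origin at the centre of its underside.
- bottle: Bystander: clay bottle with a thin neck under the rack, beside the rack bat on the side farther from the robot, 68 mm across, 130 mm tall. Origin at the centre of its underside.
- loop_tool: Bystander: trimming tool lying on the ware board, wooden handle with a steel loop, 178 mm long (own x from -90 to +88 mm), at most 50 mm wide, 18 mm thick. Origin on its underside.
- wood_knife: Bystander: wooden clay knife lying on the ware board, 155 mm long (own x from -75 to +80 mm), 22 mm wide, 9 mm thick. Origin on its underside.
- ware_board: The plywood ware board, 670 mm (x) by 1120 mm (y), 12 mm thick, flat on the bench and fixed; everything above stands on it and there is free room on it to park a pot. Origin at the centre of its underside.

How it is judged:
At the end, for the whole second after the job is handed in: Each pot stands upright (within 7 degrees), rim down and at rest on the bat that the other stood on at the start, its centre within 20 mm of the bat's centre ((((horizontal distance between tumbler and open_bat below 0.02 m and z of tumbler in the frame of open_bat between 0.006 and 0.018 m) and (horizontal distance between jar and rack_bat below 0.02 m and z of jar in the frame of rack_bat between 0.006 and 0.018 m)) or ((horizontal distance between tumbler and rack_bat below 0.02 m and z of tumbler in the frame of rack_bat between 0.006 and 0.018 m) and (horizontal distance between jar and open_bat below 0.02 m and z of jar in the frame of open_bat between 0.006 and 0.018 m))) and distance of each of tumbler, jar from where it was at the start of the episode above 0.15 m and angle between each of tumbler, jar's own z axis and vertical below 0.12 rad and linear speed of each of tumbler, jar below 0.02 m/s); the robot touches nothing.
It fails at once if a pot is tipped by more than 35 degrees (angle between any of tumbler, jar's own z axis and vertical above 0.61 rad).
It fails at once if a pot is dropped or banged down (more than 30 N on a bat or the ware board) (contact force between any of tumbler, jar and open_bat above 30 N or contact force between any of tumbler, jar and rack_bat above 30 N or contact force between any of tumbler, jar and ware_board above 30 N).
It fails at once if other ware or a tool is shifted by more than 30 mm (distance of any of bowl, vase, dish, low_cup, bottle, loop_tool, wood_knife from where it was at the start of the episode above 0.03 m).
It fails at once if other ware is toppled (angle between any of bowl, vase, dish, low_cup, bottle's own z axis and vertical above 0.5 rad).
It fails at once if the rack is knocked with more than 15 N (contact force between any of the arm, the fingers, tumbler, jar and rack above 15 N).
It also fails if it takes over 72 s, if anything falls off the work surface, if the arm or the gripper's body presses on something with over 40 N, if the wrist force passes 120 N, or if a joint passes its speed limit or range.

### The arm

A 6-joint arm with a two-finger parallel gripper is mounted at the origin on the work surface. World frame = base frame: x ahead of the robot, y to its left, z up, the work surface at z = 0. Lengths are in m, angles in rad, forces in N, time in s.
With the tool pointing down it reaches from about 0.35 to 0.85 m from the base axis. Payload 8.1 kg.
Tool frame: the origin (TCP) lies at the very end of the fingers, on their centre line; the grasp point (between the pads) lies robot.tcp_to_grasp behind it (robot.tcp_to_grasp is the distance from the TCP to the grasp point, in m); z points along the fingers, y is the line along which they close (so a half turn about z gives the same grasp; the last joint's range is limited). The gripper opens to 93 mm and grips with 3 to 60 N. Pads are 15 mm wide; open, the fingers measure 128 mm over their backs; the gripper's body (75 mm by 188 mm) begins 65 mm behind the grasp point.
Start: joints at [1.15, 0.13, 1.488, -0, 1.523, -0.085], TCP at [0.198, 0.567, 0.219] pointing down, gripper open.
Joint ranges: [-2.96, 2.96], [-0.89, 2.26], [0.02, 2.5], [-1.34, 4.48], [0, 2.73], [-2.66, 2.66]. Speed limits (rad/s): [2.39, 2.39, 2.79, 3.14, 3.14, 3.14].

### API

Orientations are given as a rotation vector (axis times angle).
In Python, from plant import robot gives the robot as it stands. The module is installed in compiled form; this text tells all that it offers.
- The arm moves only by the shell command python3 -m pendant 'ROWS' [FORCE]. ROWS is JSON, a list that holds one entry, the list of rows, each a list of 5 numbers: the opening, from 0 (shut) to 1 (fully open), then the shift along the tool's x, y, z in cm, then the turn about the tool's z in degrees. In form: [[[fingers, x, y, z, roll], ...]]. A call has 1 to 8 rows; each row shifts and turns the commanded pose from where the row before left it, along the tool's axes as they then stand; what a row does not reach is not made up. A row lasts 1/10 s, in which the tool goes at most 50 mm and 8.59 degrees, less where a joint would pass 70% of its speed; a pose out of reach is approached as far as the arm can. A call is refused whole if a number of a shift passes 5 or a number of a turn 8.59, either way. A call with a gripper value outside its range is refused whole. The fingers move at their own pace and stop on an object; FORCE is the grip in N (left out, the last holds). Time passes only in rows, so rows that do not move let the fingers close. It gives the time, the measured TCP pose, the force, the opening and the grip force at its end, in the units of the state.
- robot.read_state(): the state, without advancing time (a new reading comes with each control period).
- robot.read_camera(name): name is "scene" or "top"; returns a dict with "img" (400x640x3 uint8, blue, green, red), "K" (3x3 intrinsics, pixels), "pose" (4x4, takes a point from camera to world coordinates). Camera axes: x right, y up, looking along -z (the intrinsics and any distortion apply to the point x, -y, -z); pixel columns grow to the right and rows downward; lengths in m; the calibration is good to about 2 mm. A picture is of the moment at which its call begins. There is no depth.
- robot.close_job(): hands the job in; it is judged then, once.
The state is a dict: "t": time; "q": joint angles; "dq": joint speeds; "joint_torque": joint torques, N m; "tool_pos": TCP position; "orientation": TCP orientation; "force": force on the tool from outside, world axes, zero at the start; "wrist_torque": the same for the moment, N m; "opening": finger opening in m; "gripper_force": force on a finger pad.
Only numpy, scipy, OpenCV 4.12 (cv2) and the standard library are available. Lean on these libraries where they do the work, as an engineer would, in place of code of your own. Each camera call takes 0.05 s, during which the arm holds its last target. There are 200 camera calls.

## Working session

There is one attempt and no reset: what is moved stays moved. The work goes in short steps, Python scripts to look and compute and a shell command to move; the robot and the scene stay as the last step left them, time stands still between calls to the robot, and variables do not carry over. Pictures are saved under pics/ and viewed, at most 10 in all, crops included, and the job is handed in when it is done.

```bash
mkdir -p pics; python3 - <<'E'
from plant import robot
import cv2,numpy as np
s=robot.read_state();print({k:np.round(v,3).tolist() for k,v in s.items()},robot.tcp_to_grasp)
for n in("scene","top"):
    c=robot.read_camera(n);cv2.imwrite(f"pics/{n}0.png",c["img"]);np.savez(f"{n}0.npz",**c);print(n,c["K"].tolist(),np.round(c["pose"],4).tolist(),[k for k in c])
E
```

```text
{'t': 0.0, 'q': [1.15, 0.131, 1.489, 0.0, 1.523, -0.085], 'dq': [-0.001, -0.001, -0.002, -0.0, 0.002, -0.001], 'joint_torque': [0.002, -55.986, -49.176, 0.077, 0.036, -0.0], 'tool_pos': [0.197, 0.566, 0.218], 'orientation': [-0.525, -3.097, 0.003], 'force': [-0.508, 0.147, -0.056], 'wrist_torque': [0.01, -0.007, -0.008], 'gripper_force': 0.0, 'opening': 0.093} 0.0188
scene [[401.5370736692852, 0.0, 321.5364827632723], [0.0, 401.5370736692852, 205.52492715812133], [0.0, 0.0, 1.0]] [[0.668, -0.4426, 0.5983, 1.2546], [0.7442, 0.3954, -0.5384, -0.7005], [0.0018, 0.8049, 0.5935, 0.7464], [0.0, 0.0, 0.0, 1.0]] ['img', 'K', 'pose']
top [[450.02668745837155, 0.0, 318.8520114457138], [0.0, 450.02668745837155, 203.00095098322586], [0.0, 0.0, 1.0]] [[0.0795, 0.9755, -0.2052, 0.3058], [-0.9968, 0.0766, -0.022, -0.0515], [-0.0057, 0.2063, 0.9785, 1.1218], [0.0, 0.0, 0.0, 1.0]] ['img', 'K', 'pose']
```

View pics/scene0.png

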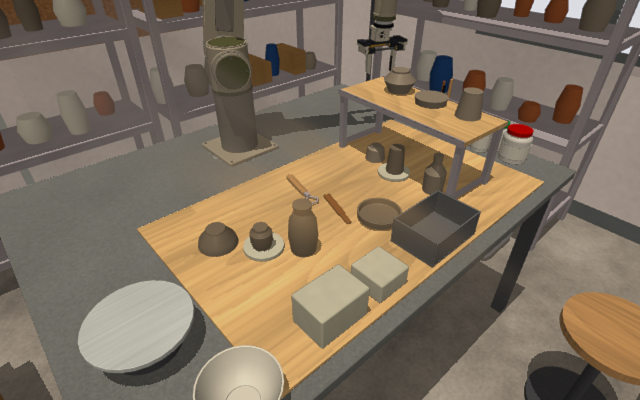

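View pics/top0.png

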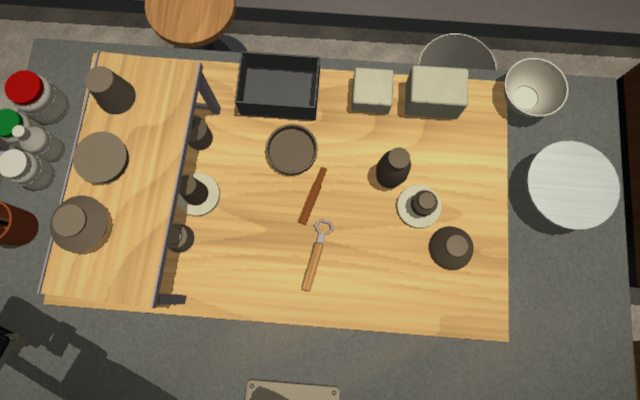

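Jar is on the open bat (top view ~(419,205)) and the tumbler on the rack bat (~(197,193)). The rack's board spans columns ~65–200, with the low cup at (180,238), the bottle at (200,135), the vase at (394,168) and the bowl at (451,248). Now I'll measure these positions.

```bash
cat > h.py <<'E'
import numpy as np,cv2
def ray(c,u,v):
    K=c["K"];P=c["pose"];d=np.array([(u-K[0,2])/K[0,0],-(v-K[1,2])/K[1,1],-1.]);return P[:3,3],P[:3,:3]@d
def onz(c,u,v,z):
    o,d=ray(c,u,v);return (o+d*(z-o[2])/d[2])[:2].round(4)
def proj(c,p):
    P=c["pose"];K=c["K"];q=P[:3,:3].T@(np.asarray(p,float)-P[:3,3]);return (K[0,0]*q[0]/-q[2]+K[0,2],K[1,1]*-q[1]/-q[2]+K[1,2])
def fitc(p,n=6):
    p=np.asarray(p,float)
    for _ in range(n):
        A=np.c_[2*p,np.ones(len(p))];s=np.linalg.lstsq(A,(p**2).sum(1),rcond=None)[0]
        r=np.sqrt(s[2]+s[0]**2+s[1]**2);e=abs(np.hypot(*(p-s[:2]).T)-r);k=e<max(np.percentile(e,85),.0015);p=p[k]
    return s[:2].round(4),round(r,4),len(p)
E
python3 - <<'E'
from h import *
for n,boxes in(("top",{"open":(390,180,448,232),"rack":(180,168,225,220)}),("scene",{"open":(236,215,290,262),"rack":(372,150,415,182)})):
    c=dict(np.load(n+"0.npz"));im=c["img"];hsv=cv2.cvtColor(im,cv2.COLOR_BGR2HSV)
    for b,(x0,y0,x1,y1) in boxes.items():
        m=((hsv[...,1]<65)&(hsv[...,2]>115)).astype(np.uint8)[y0:y1,x0:x1]
        cs=max(cv2.findContours(m,cv2.RETR_EXTERNAL,cv2.CHAIN_APPROX_NONE)[0],key=len)
        hull=cv2.convexHull(cs)[:,0]
        pts=np.array([onz(c,u+x0,v+y0,.024) for u,v in hull])
        print(n,b,cv2.contourArea(cs),fitc(pts,3),pts.min(0),pts.max(0))
c=dict(np.load("top0.npz"));im=c["img"]
# coarse points
for k,(u,v,z) in dict(rackedgeFar=(200,62,.235),rackedgeNear=(157,305,.235),jartop=(425,202,.088),bowltop=(457,246,.067),vasetop=(399,158,.162),cup=(184,237,.068),bottle=(203,122,.142),dish=(291,150,.012),tool1=(324,225,.012),tool2=(307,290,.012),kn1=(322,170,.012),kn2=(302,223,.012)).items(): print(k,onz(c,u,v,z))
s=dict(np.load("scene0.npz"))
a=cv2.resize(s["img"][0:110,340:440],None,fx=4,fy=4,interpolation=2);b=cv2.resize(s["img"][130:210,355:455],None,fx=4,fy=4,interpolation=2)
d=cv2.resize(im[110:260,150:250],None,fx=4,fy=4,interpolation=2)[:600]
o=np.zeros((600,800,3),np.uint8);o[:440//1,:400]=a[:440];o[:600,400:]=d;o[440:600,:400]=b[80:240];cv2.imwrite("pics/z.png",o)
E
```

```text
top open 1400.0 (array([ 0.5483, -0.2747]), np.float64(0.0538), 28) [ 0.4946 -0.3279] [ 0.6022 -0.2208]
top rack 594.0 (array([0.535 , 0.2779]), np.float64(0.0533), 16) [0.4814 0.2242] [0.5881 0.3007]
scene open 478.5 (array([ 0.5567, -0.2811]), np.float64(0.0545), 12) [ 0.5019 -0.3345] [ 0.6108 -0.2255]
scene rack 195.5 (array([0.5433, 0.2679]), np.float64(0.0532), 9) [0.487  0.2143] [0.5969 0.2969]
rackedgeFar [0.7819 0.2491]
rackedgeNear [0.2673 0.2632]
jartop [ 0.5445 -0.2763]
bowltop [ 0.4497 -0.3588]
vasetop [ 0.623  -0.1995]
cup [0.4202 0.2829]
bottle [0.6814 0.2533]
dish [0.6725 0.0563]
tool1 [ 0.4837 -0.0438]
tool2 [ 0.3217 -0.0151]
kn1 [ 0.6252 -0.0277]
kn2 [0.4844 0.0113]
```

View pics/z.png

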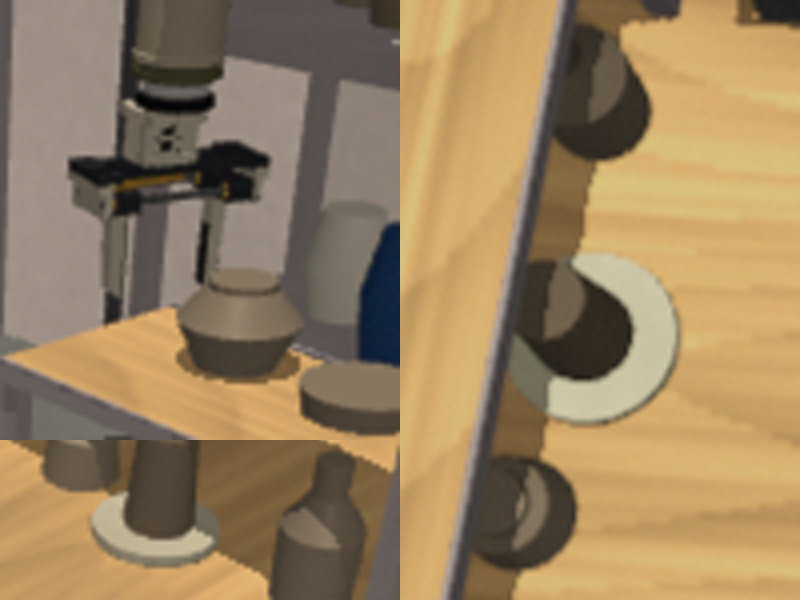

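```bash
python3 - <<'E'
from h import *
from scipy.optimize import least_squares
s=dict(np.load("scene0.npz"));print("bench corner",onz(s,575,172,0))
for n,boxes in(("top",{"open":(390,180,448,232),"rack":(180,168,225,220)}),("scene",{"open":(236,215,290,262),"rack":(372,150,415,182)})):
    c=dict(np.load(n+"0.npz"));im=c["img"];hsv=cv2.cvtColor(im,cv2.COLOR_BGR2HSV)
    for b,(x0,y0,x1,y1) in boxes.items():
        m=((hsv[...,1]<65)&(hsv[...,2]>115)).astype(np.uint8)[y0:y1,x0:x1]
        cs=max(cv2.findContours(m,cv2.RETR_EXTERNAL,cv2.CHAIN_APPROX_NONE)[0],key=len)
        pts=np.array([onz(c,u+x0,v+y0,.024) for u,v in cv2.convexHull(cs)[:,0]])
        c0=pts.mean(0)
        if b=="rack": c0=np.array([.537,.276])
        away=c0-c["pose"][:2,3];away/=np.linalg.norm(away)
        p=pts[((pts-c0)@away)>-.01]
        if b=="rack":p=p[(p[:,1]<.29)]
        f=least_squares(lambda x:np.hypot(*(p-x).T)-.055,c0,loss="soft_l1",f_scale=.002)
        print(n,b,f.x.round(4),len(p),np.abs(f.fun).mean().round(4))
E
python3 -m pendant '[[[1,0,0,-5,0],[1,0,0,-5,0],[1,0,0,-5,0],[1,0,0,-5,0],[1,0,0,-5,0]]]'
```

```text
bench corner [0.9511 0.7794]
top open [ 0.5472 -0.2739] 16 0.0008
top rack [0.5338 0.2791] 4 0.0003
scene open [ 0.5557 -0.2803] 12 0.0013
scene rack [0.5419 0.2763] 4 0.0002
t: 0.6
tool_pos: [0.1975, 0.566, 0.4702]
orientation: [-0.525, -3.097, 0.001]
force: [0.1, 0.4, 0.5]
opening: 0.093
gripper_force: 0.0
```

```bash
python3 -m pendant '[[[1,4.7,-1.6,0,8.5],[1,5,-1,0,8.5],[1,5,0,0,8.5],[1,4,1,0,8.5],[1,0,0,0,8.5],[1,0,0,0,8.5],[1,0,0,0,8.5],[1,0,0,0,8.5]]]'; python3 -m pendant '[[[1,0,0,0,4.4]]]'; python3 -c "
from plant import robot;s=robot.read_state();print(s['q'],s['tool_pos'],s['orientation'])"
```

```text
t: 1.4
tool_pos: [0.0425, 0.6435, 0.4678]
orientation: [2.154, 2.286, -0.002]
force: [0.5, 0.0, 0.9]
opening: 0.0933
gripper_force: 0.0
t: 1.5
tool_pos: [0.0426, 0.6434, 0.4679]
orientation: [2.24, 2.201, -0.002]
force: [-0.6, -0.4, -0.1]
opening: 0.0933
gripper_force: 0.0
[ 1.42513669e+00  3.17451311e-01  8.19711134e-01 -9.92781045e-06
  2.00572926e+00  1.44255118e+00] [0.04264271 0.64340946 0.46792498] [ 2.24013925e+00  2.20145495e+00 -1.61741701e-03]
```

```bash
python3 -m pendant '[[[1,0,-2.5,-5,0],[1,0,0,-5,0],[1,0,0,-5,0],[1,0,0,-5,0],[1,0,0,-5,0]]]'; python3 -c "
from plant import robot;s=robot.read_state();print(s['q'],s['tool_pos'],s['orientation'])"
```

```text
t: 2.0
tool_pos: [0.0202, 0.6212, 0.633]
orientation: [-2.224, -2.198, -0.021]
force: [-0.6, -12.8, 8.4]
opening: 0.0931
gripper_force: 0.0
[1.45425419 0.64406884 0.02182207 0.00409278 2.45618287 1.46922193] [0.02018753 0.62116787 0.6329917 ] [-2.22431927 -2.19828314 -0.02129753]
```

```bash
python3 -m pendant '[[[1,0,0,-5,0],[1,0,0,-5,0],[1,0,0,-5,0],[1,0,0,-5,0]]]'; python3 -c "
from plant import robot;s=robot.read_state();print(s['q'],s['tool_pos'],s['orientation'])";python3 -m pendant '[[[1,5,0,0,0],[1,5,0,0,0],[1,5,0,0,0],[1,5,0,0,0]]]'; python3 -c "
from plant import robot;s=robot.read_state();print(s['q'],s['tool_pos'],s['orientation'])"
```

```text
t: 2.4
tool_pos: [0.0172, 0.5314, 0.7294]
orientation: [-2.176, -2.15, -0.129]
force: [0.2, -0.2, 0.1]
opening: 0.0927
gripper_force: 0.0
[1.43335063 0.47234802 0.02323285 0.0212583  2.53047631 1.46324611] [0.01716926 0.53141588 0.72939563] [-2.17573674 -2.15025815 -0.12890167]
t: 2.8
tool_pos: [0.0176, 0.6629, 0.6622]
orientation: [-2.131, -2.106, -0.217]
force: [0.3, 0.8, 0.7]
opening: 0.093
gripper_force: 0.0
[1.45751128 0.60582305 0.02461402 0.02239557 2.31240754 1.48614416] [0.01761554 0.66289394 0.66223401] [-2.13126643 -2.10614171 -0.2168259 ]
```

```bash
python3 -m pendant '[[[1,0,0,-5,0],[1,0,0,-5,0],[1,0,0,-5,0],[1,0,0,-5,0],[1,5,0,0,0],[1,5,0,0,0],[1,5,0,0,0],[1,5,0,0,0]]]'; cat > st.py <<'E'
from plant import robot
import numpy as np
from scipy.spatial.transform import Rotation as R
s=robot.read_state();M=R.from_rotvec(s['orientation']).as_matrix();print('q',np.round(s['q'],3),'p',np.round(s['tool_pos'],4));print(M.round(3),'tilt',np.degrees(np.arccos(-M[2,2])).round(1),'grip',s['opening'],s['gripper_force'],'F',np.round(s['force'],1),'t',s['t'])
E
python3 st.py
```

```text
t: 3.6
tool_pos: [0.0153, 0.6797, 0.7201]
orientation: [-2.027, -2.003, -0.399]
force: [-0.4, 0.5, 0.2]
opening: 0.093
gripper_force: 0.0
q [1.455 0.538 0.025 0.041 2.197 1.497] p [0.0153 0.6797 0.7201]
[[ 0.01   1.     0.01 ]
 [ 0.928 -0.013  0.373]
 [ 0.373  0.006 -0.928]] tilt 21.9 grip 0.09300417486351548 0.0 F [-0.4  0.5  0.2] t 3.6
```

```bash
python3 -m pendant '[[[1,0,0,-5,0],[1,0,0,-5,0],[1,0,0,-5,0],[1,5,0,0,0],[1,5,0,0,0],[1,5,0,0,0]]]'; python3 st.py
```

```text
t: 4.2
tool_pos: [0.0134, 0.6718, 0.7809]
orientation: [-1.941, -1.919, -0.529]
force: [0.1, -0.0, -0.6]
opening: 0.093
gripper_force: 0.0
q [1.447 0.465 0.025 0.057 2.128 1.502] p [0.0134 0.6718 0.7809]
[[ 0.008  1.     0.013]
 [ 0.865 -0.014  0.501]
 [ 0.501  0.007 -0.865]] tilt 30.1 grip 0.0930468793117563 0.0 F [ 0.1 -0.  -0.6] t 4.2
```

```bash
cat > go.py <<'E'
import sys,numpy as np
from plant import robot
from scipy.spatial.transform import Rotation as R
s=robot.read_state();M=R.from_rotvec(s['orientation']).as_matrix();p=np.array(s['tool_pos'])
# targets given for the grasp point
a=[float(v) for v in sys.argv[1:]]
g=p-M[:,2]*robot.tcp_to_grasp
for i in range(0,len(a),3):
    t=np.array(a[i:i+3]);d=M.T@(t-g)*100;n=max(1,int(np.ceil(np.linalg.norm(d)/4.8)));print(t,'total cm',d.round(2),'rows',n,'each',(d/n).round(2));g=t
E
python3 -m pendant '[[[1,-2.5,4,0.5,0],[1,-2.5,4,0.5,0],[1,-2.5,4,0.5,0],[1,-2.5,4,0.5,0],[1,-2.5,4,0.5,0],[1,-2.5,4,0.5,0],[1,-2.5,4,0.5,0],[1,-2.5,4,0.5,0]]]'; python3 st.py; python3 go.py .45 .45 .6 .6 0 .5 .551 -.277 .3
```

```text
t: 5.0
tool_pos: [0.3125, 0.5255, 0.6611]
orientation: [-1.941, -1.921, -0.529]
force: [-0.8, 0.3, 0.5]
opening: 0.0933
gripper_force: 0.0
q [ 0.719 -0.041  0.93   0.393  1.857  0.917] p [0.3125 0.5255 0.6611]
[[ 0.007  1.     0.014]
 [ 0.866 -0.012  0.5  ]
 [ 0.5    0.009 -0.866]] tilt 30.0 grip 0.09332826711285258 0.0 F [-0.8  0.3  0.5] t 5.0
[0.45 0.45 0.6 ] total cm [-9.51 13.79  3.58] rows 4 each [-2.38  3.45  0.9 ]
[0.6 0.  0.5] total cm [-43.87  15.47 -13.63] rows 11 each [-3.99  1.41 -1.24]
[ 0.551 -0.277  0.3  ] total cm [-34.02  -4.73   3.4 ] rows 8 each [-4.25 -0.59  0.43]
```

```bash
python3 -m pendant '[[[1,-2.4,3.4,0.9,0],[1,-2.4,3.4,0.9,0],[1,-4,1.4,-1.2,0],[1,-4,1.4,-1.2,0],[1,-4,1.4,-1.2,0],[1,-4,1.4,-1.2,0],[1,-4,1.4,-1.2,0],[1,-4,1.4,-1.2,0]]]';python3 -m pendant '[[[1,-4,1.4,-1.2,0],[1,-4,1.4,-1.2,0],[1,-4,1.4,-1.2,0],[1,-4,1.4,-1.2,0],[1,-4,1.4,-1.2,0]]]'; python3 st.py; python3 go.py  .551 -.277 .3
```

```text
t: 5.8
tool_pos: [0.4607, 0.2468, 0.5655]
orientation: [-1.941, -1.921, -0.529]
force: [0.6, 0.7, 0.5]
opening: 0.0932
gripper_force: 0.0
t: 6.3
tool_pos: [0.5287, 0.0426, 0.518]
orientation: [-1.941, -1.921, -0.529]
force: [0.7, 0.3, 0.2]
opening: 0.0928
gripper_force: 0.0
q [-0.367  0.019  1.153  0.572  2.082 -0.099] p [0.5287 0.0426 0.518 ]
[[ 0.007  1.     0.014]
 [ 0.866 -0.013  0.5  ]
 [ 0.5    0.008 -0.866]] tilt 30.0 grip 0.09278198696816072 0.0 F [0.7 0.3 0.2] t 6.3
[ 0.551 -0.277  0.3  ] total cm [-38.56   2.45   4.8 ] rows 9 each [-4.28  0.27  0.53]
```

```bash
python3 -m pendant '[[[1,-4.3,0.3,0.5,0],[1,-4.3,0.3,0.5,0],[1,-4.3,0.3,0.5,0],[1,-4.3,0.3,0.5,0],[1,-4.3,0.3,0.5,0],[1,-4.3,0.3,0.5,0],[1,-4.3,0.3,0.5,0],[1,-4.3,0.3,0.5,0]]]';python3 -m pendant '[[[1,-4.2,0,0.8,0],[1,0,0,0,0]]]'; python3 st.py; python3 - <<'E'
from plant import robot
from h import *
t=robot.read_camera("top");s=robot.read_camera("scene")
np.savez("t1.npz",**t);np.savez("s1.npz",**s)
p=robot.read_state()["tool_pos"];print("tcp px",proj(t,p),proj(s,p))
o=np.zeros((600,800,3),np.uint8)
o[:,:400]=cv2.resize(t["img"][120:270,365:465],None,fx=4,fy=4,interpolation=2)
o[:,400:]=cv2.resize(s["img"][130:280,200:300],None,fx=4,fy=4,interpolation=2);cv2.imwrite("pics/a.png",o)
E
```

```text
t: 7.1
tool_pos: [0.5507, -0.2351, 0.3106]
orientation: [-1.94, -1.921, -0.529]
force: [1.1, -0.9, 0.3]
opening: 0.0932
gripper_force: 0.0
t: 7.3
tool_pos: [0.5485, -0.2686, 0.2772]
orientation: [-1.941, -1.909, -0.526]
force: [-0.2, 0.5, -1.6]
opening: 0.0927
gripper_force: 0.0
q [-0.772  0.437  1.112  0.406  1.944 -0.673] p [ 0.5485 -0.2686  0.2772]
[[ 0.014  1.     0.009]
 [ 0.863 -0.017  0.505]
 [ 0.505  0.001 -0.863]] tilt 30.3 grip 0.09268162131096228 0.0 F [-0.2  0.5 -1.6] t 7.3
tcp px (np.float64(442.6198809756892), np.float64(177.6339650262568)) (np.float64(257.5892892934903), np.float64(157.9911983409115))
```

View pics/a.png

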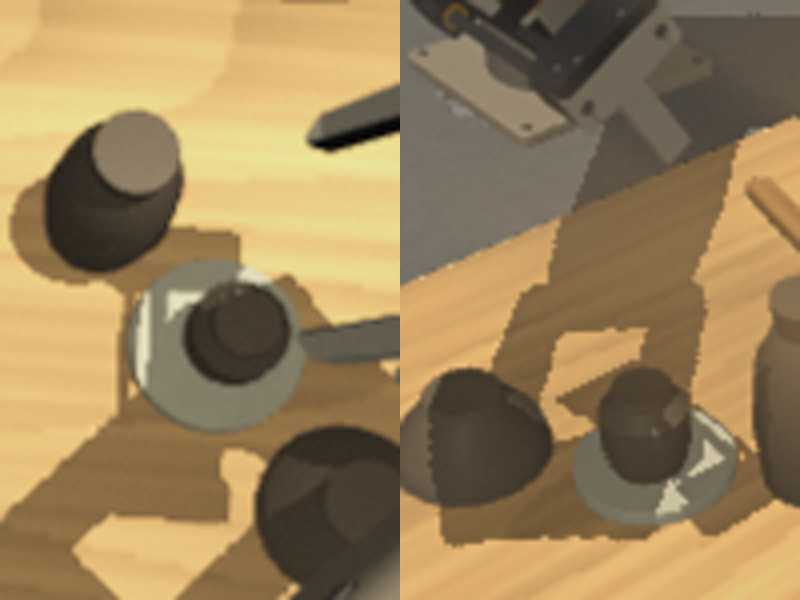

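```bash
python3 st.py; python3 go.py .551 -.278 .16 .551 -.278 .06
```

```text
q [-0.768  0.431  1.109  0.409  1.946 -0.671] p [ 0.5502 -0.2663  0.2826]
[[ 0.009  1.     0.012]
 [ 0.865 -0.014  0.502]
 [ 0.502  0.006 -0.865]] tilt 30.2 grip 0.09252753805237092 0.0 F [ 0.1  0.2 -0. ] t 7.4
[ 0.551 -0.278  0.16 ] total cm [-7.18  0.02 11.89] rows 3 each [-2.39  0.01  3.96]
[ 0.551 -0.278  0.06 ] total cm [-5.02 -0.06  8.65] rows 3 each [-1.67 -0.02  2.88]
```

```bash
python3 -m pendant '[[[1,-2.4,0,4,0],[1,-2.4,0,4,0],[1,-2.4,0,3.9,0],[1,-1.7,0,2.9,0],[1,-1.7,0,2.9,0],[1,-1.6,0,2.8,0],[1,0,0,0,0]]]';python3 st.py; python3 go.py .551 -.278 .06
```

```text
t: 8.1
tool_pos: [0.5512, -0.2663, 0.0426]
orientation: [-1.936, -1.917, -0.528]
force: [-0.8, 0.9, -0.2]
opening: 0.093
gripper_force: 0.0
q [-0.767  0.618  1.309  0.378  1.591 -0.822] p [ 0.5512 -0.2663  0.0426]
[[ 0.007  1.     0.009]
 [ 0.864 -0.011  0.504]
 [ 0.504  0.004 -0.864]] tilt 30.2 grip 0.09303159805879879 0.0 F [-0.8  0.9 -0.2] t 8.1
[ 0.551 -0.278  0.06 ] total cm [-0.13  0.   -0.22] rows 1 each [-0.13  0.   -0.22]
```

Positioned; close on the jar and watch it.

```bash
python3 -m pendant '[[[0.7,0,0,0,0],[0.55,0,0,0,0],[0.5,0,0,0,0],[0.5,0,0,0,0],[0.5,0,0,0,0],[0.5,0,0,0,0]]]' 15;python3 st.py; python3 - <<'E'
from plant import robot
from h import *
t=robot.read_camera("top");s=robot.read_camera("scene")
o=np.zeros((600,800,3),np.uint8)
o[:,:400]=cv2.resize(t["img"][120:270,365:465],None,fx=4,fy=4,interpolation=2)
o[:,400:]=cv2.resize(s["img"][130:280,200:300],None,fx=4,fy=4,interpolation=2);cv2.imwrite("pics/b.png",o)
E
```

```text
t: 8.7
tool_pos: [0.5531, -0.2698, 0.0471]
orientation: [-1.941, -1.922, -0.53]
force: [-1.3, -0.7, 5.7]
opening: 0.0593
gripper_force: 15.0
q [-0.769  0.614  1.303  0.378  1.593 -0.822] p [ 0.5531 -0.2698  0.0471]
[[ 0.006  1.     0.015]
 [ 0.866 -0.012  0.499]
 [ 0.5    0.01  -0.866]] tilt 30.0 grip 0.059323741211947105 15.016460178012494 F [-1.3 -0.7  5.7] t 8.7
```

View pics/b.png

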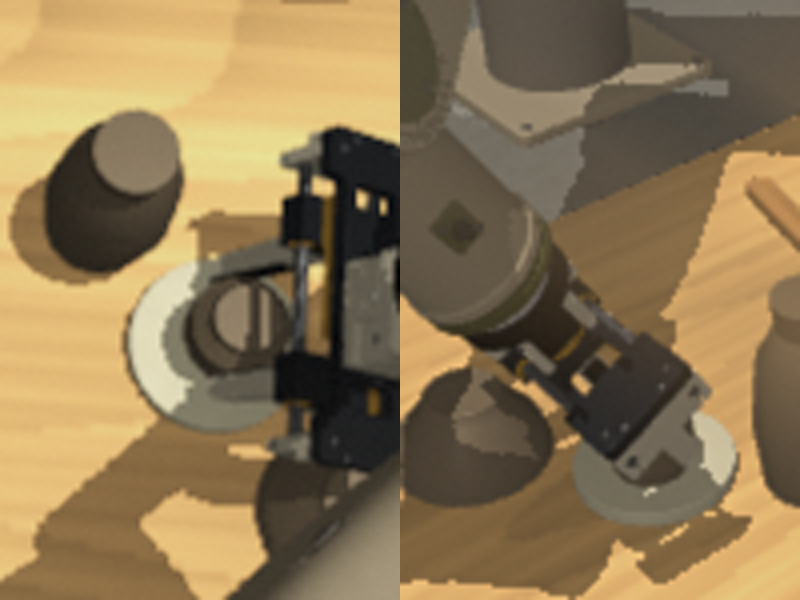

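The jar is between the pads (left view, about (240,320)) and stands upright, and the opening reads 59 mm as expected. Lift and carry it to the park spot.

```bash
python3 -m pendant '[[[0.5,0.5,0,-0.9,0],[0.5,1.5,0,-2.6,0],[0.5,2,0,-3.5,0],[0.5,2,0,-3.5,0],[0.5,0,0,0,0]]]' 20;python3 st.py; python3 go.py .40 -.15 .17 .40 -.15 .062
```

```text
t: 9.3
tool_pos: [0.5545, -0.2721, 0.1744]
orientation: [-1.946, -1.932, -0.532]
force: [0.6, -0.9, -0.5]
opening: 0.0594
gripper_force: 20.0
q [-0.77   0.487  1.23   0.386  1.77  -0.752] p [ 0.5545 -0.2721  0.1744]
[[ 0.002  1.     0.021]
 [ 0.87  -0.012  0.494]
 [ 0.494  0.018 -0.869]] tilt 29.6 grip 0.05940259905651229 19.99464025720954 F [ 0.6 -0.9 -0.5] t 9.3
[ 0.4  -0.15  0.17] total cm [ 10.37 -15.6    7.96] rows 5 each [ 2.07 -3.12  1.59]
[ 0.4   -0.15   0.062] total cm [-5.33 -0.19  9.39] rows 3 each [-1.78 -0.06  3.13]
```

```bash
python3 -m pendant '[[[0.5,2.1,-3.1,1.6,0],[0.5,2.1,-3.1,1.6,0],[0.5,2.1,-3.1,1.6,0],[0.5,2.1,-3.1,1.6,0],[0.5,2,-3.1,1.6,0],[0.5,0,0,0,0]]]' ;python3 st.py; python3 go.py .40 -.15 .07
```

```text
t: 9.9
tool_pos: [0.3934, -0.1331, 0.1452]
orientation: [-1.936, -1.915, -0.527]
force: [-0.0, -0.9, -3.3]
opening: 0.0598
gripper_force: 20.0
q [-0.793 -0.023  1.882  0.37   1.666 -0.819] p [ 0.3934 -0.1331  0.1452]
[[ 0.009  1.     0.008]
 [ 0.863 -0.011  0.505]
 [ 0.505  0.002 -0.863]] tilt 30.3 grip 0.05975445811285089 19.99387995834695 F [-0.  -0.9 -3.3] t 9.9
[ 0.4  -0.15  0.07] total cm [-5.25  0.66  7.52] rows 2 each [-2.63  0.33  3.76]
```

```bash
python3 -m pendant '[[[0.5,-1.8,0.3,2.6,0],[0.5,-1.8,0.3,2.6,0],[0.5,-1.6,0,2.3,0],[0.5,0,0,0,0],[0.5,0,0,0,0]]]' ;python3 st.py; python3 go.py .40 -.15 .0513
```

```text
t: 10.4
tool_pos: [0.4052, -0.1453, 0.0575]
orientation: [-1.94, -1.92, -0.53]
force: [0.2, -0.0, -1.5]
opening: 0.0594
gripper_force: 20.0
q [-0.794  0.135  1.893  0.37   1.501 -0.883] p [ 0.4052 -0.1453  0.0575]
[[ 0.007  1.     0.013]
 [ 0.865 -0.013  0.501]
 [ 0.501  0.008 -0.865]] tilt 30.1 grip 0.059428910375892534 19.994228552095592 F [ 0.2 -0.  -1.5] t 10.4
[ 0.4    -0.15    0.0513] total cm [-0.72 -0.52  2.17] rows 1 each [-0.72 -0.52  2.17]
```

```bash
python3 -m pendant '[[[0.5,-0.22,0,0.4,0],[0.5,-0.22,0,0.4,0],[0.5,-0.22,0,0.4,0],[0.5,-0.22,0,0.4,0],[0.5,0,0,0,0]]]' ;python3 -m pendant '[[[0.5,-0.05,0,0.09,0],[0.5,-0.05,0,0.09,0],[0.5,0,0,0,0]]]';python3 -m pendant '[[[0.5,-0.05,0,0.09,0],[0.5,0,0,0,0]]]'
```

```text
t: 10.9
tool_pos: [0.4051, -0.1448, 0.0384]
orientation: [-1.94, -1.921, -0.529]
force: [-0.2, -0.3, -1.4]
opening: 0.0594
gripper_force: 20.0
t: 11.2
tool_pos: [0.4055, -0.1451, 0.0368]
orientation: [-1.941, -1.922, -0.529]
force: [-0.3, -0.0, -1.7]
opening: 0.0597
gripper_force: 20.0
t: 11.4
tool_pos: [0.4055, -0.145, 0.0358]
orientation: [-1.941, -1.922, -0.529]
force: [0.2, -0.9, -2.3]
opening: 0.0595
gripper_force: 20.0
```

```bash
for i in 1 ; do python3 -m pendant '[[[0.5,-0.05,0,0.09,0],[0.5,0,0,0,0]]]';done; python3 -m pendant '[[[0.5,-0.05,0,0.09,0],[0.5,0,0,0,0]]]'
```

```text
t: 11.6
tool_pos: [0.4056, -0.1451, 0.0351]
orientation: [-1.941, -1.922, -0.53]
force: [-1.3, 0.1, 2.3]
opening: 0.0596
gripper_force: 20.0
t: 11.8
tool_pos: [0.4056, -0.145, 0.035]
orientation: [-1.94, -1.922, -0.53]
force: [-3.7, 0.2, 12.2]
opening: 0.0595
gripper_force: 20.0
```

```bash
python3 -m pendant '[[[0.5,0.04,0,-0.07,0],[0.66,0,0,0,0],[0.75,0,0,0,0],[0.9,0,0,0,0],[1,0,0,0,0],[1,1.5,0,-2.6,0],[1,2,0,-3.5,0],[1,2,0,-3.5,0]]]' 3;python3 st.py; python3 go.py .45 .05 .22 .538 .15 .2
```

```text
t: 12.6
tool_pos: [0.4039, -0.1448, 0.146]
orientation: [-1.94, -1.92, -0.529]
force: [0.0, -1.4, -0.8]
opening: 0.0933
gripper_force: 0.0
q [-0.795  0.011  1.844  0.37   1.663 -0.822] p [ 0.4039 -0.1448  0.146 ]
[[ 0.007  1.     0.013]
 [ 0.865 -0.012  0.501]
 [ 0.501  0.008 -0.865]] tilt 30.1 grip 0.09333416066094602 0.0 F [ 0.  -1.4 -0.8] t 12.6
[0.45 0.05 0.22] total cm [20.6   4.42  5.3 ] rows 5 each [4.12 0.88 1.06]
[0.538 0.15  0.2  ] total cm [7.71 8.66 6.85] rows 3 each [2.57 2.89 2.28]
```

```bash
python3 -m pendant '[[[1,4.1,0.9,1,0],[1,4.1,0.9,1,0],[1,4.1,0.9,1,0],[1,4.1,0.9,1,0],[1,4.1,0.9,1,0],[1,1,3,1.5,0],[1,1,3,1.5,0],[1,0,0,0,0]]]';python3 st.py; python3 go.py .538 .15 .086 .538 .276 .086
```

```text
t: 13.4
tool_pos: [0.5131, 0.0903, 0.1882]
orientation: [-1.938, -1.922, -0.528]
force: [-0.8, -0.2, 0.7]
opening: 0.0931
gripper_force: 0.0
q [-0.291 -0.038  1.812  0.505  1.525 -0.347] p [0.5131 0.0903 0.1882]
[[ 0.005  1.     0.012]
 [ 0.866 -0.01   0.501]
 [ 0.501  0.008 -0.865]] tilt 30.1 grip 0.09313816885734993 0.0 F [-0.8 -0.2  0.7] t 13.4
[0.538 0.15  0.086] total cm [ 0.06  2.35 13.74] rows 3 each [0.02 0.78 4.58]
[0.538 0.276 0.086] total cm [10.91 -0.13  6.31] rows 3 each [ 3.64 -0.04  2.1 ]
```

```bash
python3 -m pendant '[[[1,0,0.8,4.5,0],[1,0,0.8,4.5,0],[1,0,0.8,4.7,0],[1,1.7,0,1,0],[1,1.7,0,1,0],[1,0,0,0,0]]]';python3 st.py; python3 go.py .538 .276 .086;python3 - <<'E'
from plant import robot
from h import *
t=robot.read_camera("top");s=robot.read_camera("scene")
print("grasp tcp px",proj(t,robot.read_state()["tool_pos"]))
o=np.zeros((600,800,3),np.uint8)
o[:,:400]=cv2.resize(t["img"][110:260,165:265],None,fx=4,fy=4,interpolation=2)
o[:,400:]=cv2.resize(s["img"][100:250,340:440],None,fx=4,fy=4,interpolation=2);cv2.imwrite("pics/c.png",o)
E
```

```text
t: 14.0
tool_pos: [0.5371, 0.1973, 0.0702]
orientation: [-1.938, -1.922, -0.528]
force: [-0.5, -0.7, 0.1]
opening: 0.0932
gripper_force: 0.0
q [-0.081  0.144  1.856  0.559  1.23  -0.287] p [0.5371 0.1973 0.0702]
[[ 0.005  1.     0.011]
 [ 0.866 -0.01   0.501]
 [ 0.501  0.007 -0.866]] tilt 30.0 grip 0.09316100528695888 0.0 F [-0.5 -0.7  0.1] t 14.0
[0.538 0.276 0.086] total cm [7.61 0.02 4.45] rows 2 each [3.8  0.01 2.22]
grasp tcp px (np.float64(226.5991867689892), np.float64(191.0509222022529))
```

View pics/c.png

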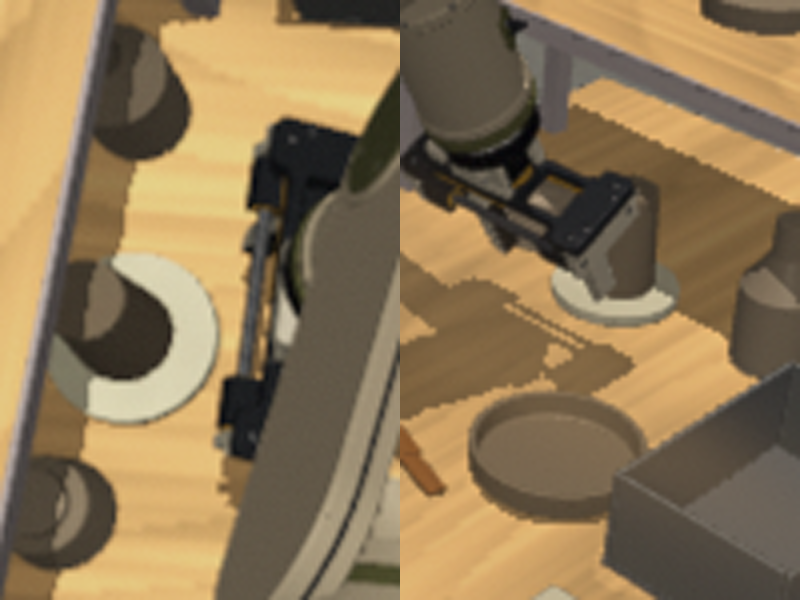

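```bash
python3 go.py .538 .276 .075; python3 -m pendant '[[[1,1.8,0,1.4,0],[1,1.8,0,1.4,0],[1,1.7,0,1.3,0],[1,0,0,0,0]]]'; python3 go.py .538 .276 .075; python3 st.py
```

```text
[0.538 0.276 0.075] total cm [ 7.19 -0.1   5.54] rows 2 each [ 3.59 -0.05  2.77]
t: 14.5
tool_pos: [0.5391, 0.2628, 0.0619]
orientation: [-1.94, -1.922, -0.529]
force: [0.6, -0.4, 0.1]
opening: 0.0928
gripper_force: 0.0
[0.538 0.276 0.075] total cm [ 1.8  -0.11  1.4 ] rows 1 each [ 1.8  -0.11  1.4 ]
q [ 0.043  0.172  1.842  0.577  1.156 -0.194] p [0.5391 0.2628 0.0619]
[[ 0.005  1.     0.014]
 [ 0.866 -0.011  0.5  ]
 [ 0.5    0.009 -0.866]] tilt 30.0 grip 0.0927971513171125 0.0 F [ 0.6 -0.4  0.1] t 14.5
```

```bash
python3 -m pendant '[[[1,0.9,0,0.7,0],[1,0.9,0,0.7,0],[1,0,0,0,0],[0.75,0,0,0,0],[0.6,0,0,0,0],[0.45,0,0,0,0],[0.45,0,0,0,0],[0.45,0,0,0,0]]]' 6; python3 go.py .538 .276 .075; python3 st.py
```

```text
t: 15.3
tool_pos: [0.5396, 0.2846, 0.0585]
orientation: [-1.941, -1.921, -0.529]
force: [-1.9, -0.7, 0.1]
opening: 0.0576
gripper_force: 0.7
[0.538 0.276 0.075] total cm [ 0.08 -0.13  0.02] rows 1 each [ 0.08 -0.13  0.02]
q [ 0.083  0.187  1.833  0.581  1.132 -0.162] p [0.5396 0.2846 0.0585]
[[ 0.006  1.     0.014]
 [ 0.866 -0.013  0.5  ]
 [ 0.5    0.009 -0.866]] tilt 30.0 grip 0.057617403232721395 0.6704631593311206 F [-1.9 -0.7  0.1] t 15.3
```

```bash
python3 -m pendant '[[[0.45,0,0,0,0],[0.45,0,0,0,0],[0.45,0,0,0,0]]]' 20; python3 st.py
```

```text
t: 15.6
tool_pos: [0.5396, 0.2847, 0.0585]
orientation: [-1.941, -1.922, -0.529]
force: [-0.2, -2.4, 0.5]
opening: 0.0557
gripper_force: 20.0
q [ 0.083  0.187  1.833  0.581  1.131 -0.162] p [0.5396 0.2847 0.0585]
[[ 0.006  1.     0.014]
 [ 0.866 -0.012  0.5  ]
 [ 0.5    0.009 -0.866]] tilt 30.0 grip 0.055709598577446055 19.979795523395296 F [-0.2 -2.4  0.5] t 15.6
```

```bash
python3 -m pendant '[[[0.45,0.25,0,-0.43,0],[0.45,0.25,0,-0.43,0],[0.45,-1.3,0,-1.5,0],[0.45,-2.6,0,-1.5,0],[0.45,-3.4,0,-2,0],[0.45,-3.4,0,-2,0],[0.45,-3.4,0,-2,0],[0.45,0,0,0,0]]]'; python3 st.py; python3 go.py .55 0 .25 .551 -.276 .18
```

```text
t: 16.4
tool_pos: [0.5385, 0.1134, 0.0764]
orientation: [-1.947, -1.92, -0.53]
force: [0.2, 0.6, -2.9]
opening: 0.0559
gripper_force: 19.8
q [-0.235  0.145  1.841  0.53   1.309 -0.402] p [0.5385 0.1134 0.0764]
[[ 0.009  1.     0.017]
 [ 0.867 -0.017  0.498]
 [ 0.498  0.01  -0.867]] tilt 29.9 grip 0.0559226305488543 19.831418890098576 F [ 0.2  0.6 -2.9] t 16.4
[0.55 0.   0.25] total cm [ -1.17   1.52 -18.8 ] rows 4 each [-0.29  0.38 -4.7 ]
[ 0.551 -0.276  0.18 ] total cm [-27.41   0.49  -7.68] rows 6 each [-4.57  0.08 -1.28]
```

```bash
python3 -m pendant '[[[0.45,-0.3,0.4,-4.7,0],[0.45,-0.3,0.4,-4.7,0],[0.45,-0.3,0.4,-4.7,0],[0.45,-0.3,0.4,-4.7,0]]]'; python3 -m pendant '[[[0.45,-4,0,-2.3,0],[0.45,-4,0,-2.3,0],[0.45,-4,0,-2.3,0],[0.45,-4,0,-2.3,0],[0.45,-4,0,-2.3,0],[0.45,-4,0,-2.3,0],[0.45,0,0,0,0]]]';python3 st.py; python3 go.py .551 -.276 .25 .551 -.276 .09 
```

```text
t: 16.8
tool_pos: [0.5505, 0.0128, 0.2347]
orientation: [-1.941, -1.922, -0.529]
force: [0.6, 0.1, -2.1]
opening: 0.0558
gripper_force: 19.8
t: 17.5
tool_pos: [0.5465, -0.2685, 0.2305]
orientation: [-1.946, -1.916, -0.528]
force: [0.5, 0.1, -2.9]
opening: 0.0557
gripper_force: 19.8
q [-0.774  0.441  1.189  0.394  1.861 -0.712] p [ 0.5465 -0.2685  0.2305]
[[ 0.012  1.     0.015]
 [ 0.866 -0.018  0.499]
 [ 0.5    0.007 -0.866]] tilt 30.0 grip 0.05569289259021306 19.828733429603744 F [ 0.5  0.1 -2.9] t 17.5
[ 0.551 -0.276  0.25 ] total cm [ 0.33  0.47 -0.18] rows 1 each [ 0.33  0.47 -0.18]
[ 0.551 -0.276  0.09 ] total cm [-7.99 -0.11 13.86] rows 4 each [-2.   -0.03  3.46]
```

```bash
python3 -m pendant '[[[0.45,-2,0.4,3.5,0],[0.45,-2,0,3.5,0],[0.45,-2,0,3.5,0],[0.45,-1.4,0,2.4,0],[0.45,-0.5,0,0.8,0],[0.45,0,0,0,0],[0.45,0,0,0,0]]]';python3 st.py; python3 go.py .551 -.279 .0748
```

```text
t: 18.2
tool_pos: [0.5538, -0.2639, 0.0761]
orientation: [-1.941, -1.924, -0.53]
force: [0.4, 0.1, -1.3]
opening: 0.0563
gripper_force: 19.8
q [-0.762  0.571  1.306  0.381  1.628 -0.802] p [ 0.5538 -0.2639  0.0761]
[[ 0.005  1.     0.015]
 [ 0.867 -0.012  0.499]
 [ 0.499  0.011 -0.867]] tilt 29.9 grip 0.056274496734956186 19.835593985044397 F [ 0.4  0.1 -1.3] t 18.2
[ 0.551  -0.279   0.0748] total cm [-1.38 -0.26  1.24] rows 1 each [-1.38 -0.26  1.24]
```

```bash
python3 -m pendant '[[[0.45,-0.3,-0.06,0.23,0],[0.45,-0.3,-0.06,0.23,0],[0.45,-0.3,-0.06,0.23,0],[0.45,-0.3,-0.06,0.23,0],[0.45,0,0,0,0],[0.45,0,0,0,0]]]';python3 -m pendant '[[[0.45,-0.05,0,0.09,0],[0.45,-0.05,0,0.09,0],[0.45,0,0,0,0]]]';python3 -m pendant '[[[0.45,-0.05,0,0.09,0],[0.45,0,0,0,0]]]'
```

```text
t: 18.8
tool_pos: [0.5502, -0.2694, 0.06]
orientation: [-1.941, -1.921, -0.529]
force: [0.6, 0.1, -2.5]
opening: 0.056
gripper_force: 19.8
t: 19.1
tool_pos: [0.5505, -0.2694, 0.0586]
orientation: [-1.941, -1.922, -0.53]
force: [0.1, 0.0, 0.2]
opening: 0.0561
gripper_force: 19.9
t: 19.3
tool_pos: [0.5505, -0.2694, 0.0585]
orientation: [-1.94, -1.922, -0.53]
force: [-2.9, 1.2, 6.4]
opening: 0.0558
gripper_force: 20.2
```

```bash
python3 -m pendant '[[[0.45,0.02,0,-0.03,0],[0.62,0,0,0,0],[0.75,0,0,0,0],[0.9,0,0,0,0],[0.95,0,0,0,0],[0.95,1,0,-1.7,0],[0.95,2,0,-3.5,0],[0.95,2,0,-3.5,0]]]' 3;python3 -m pendant '[[[0.95,2,0,-3.5,0],[0.95,0,0,0,0]]]'; python3 st.py; python3 go.py .405 -.1544 .2 .405 -.1544 .075;python3 - <<'E'
from plant import robot
from h import *
t=robot.read_camera("top");s=robot.read_camera("scene")
np.savez("t2.npz",**t);np.savez("s2.npz",**s)
o=np.zeros((600,800,3),np.uint8)
o[:400,:]=cv2.resize(t["img"][130:280,290:490],None,fx=4,fy=4,interpolation=2)[:400]
o[400:,:400]=cv2.resize(s["img"][190:290,200:400],None,fx=2,fy=2,interpolation=2)
cv2.imwrite("pics/d.png",o)
E
```

```text
t: 20.1
tool_pos: [0.549, -0.269, 0.1596]
orientation: [-1.94, -1.92, -0.529]
force: [1.5, -0.7, 0.1]
opening: 0.0883
gripper_force: 0.0
t: 20.3
tool_pos: [0.5517, -0.2719, 0.2073]
orientation: [-1.946, -1.933, -0.533]
force: [0.0, 0.0, 0.6]
opening: 0.0883
gripper_force: 0.0
q [-0.772  0.459  1.206  0.39   1.818 -0.735] p [ 0.5517 -0.2719  0.2073]
[[ 0.001  1.     0.022]
 [ 0.87  -0.012  0.493]
 [ 0.493  0.019 -0.87 ]] tilt 29.6 grip 0.08828005767571696 0.0 F [0.  0.  0.6] t 20.3
[ 0.405  -0.1544  0.2   ] total cm [  9.85 -14.82   7.98] rows 5 each [ 1.97 -2.96  1.6 ]
[ 0.405  -0.1544  0.075 ] total cm [-6.16 -0.24 10.87] rows 3 each [-2.05 -0.08  3.62]
```

View pics/d.png

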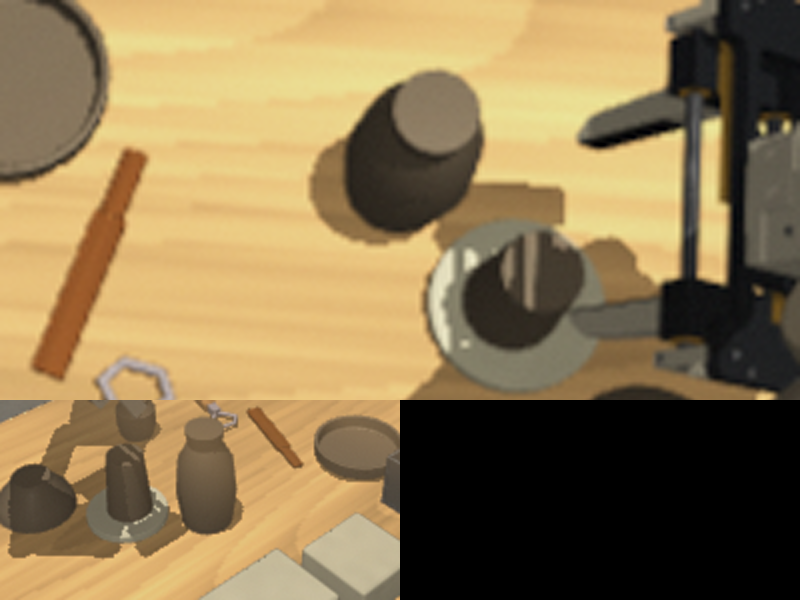

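The tumbler stands upright in the middle of the open bat: its base is at about (514,300) and the bat's centre at about (516,305). Now fetch the jar.

```bash
python3 - <<'E'
from h import *
c=dict(np.load("t2.npz"));print(onz(c,425.75,197,.114))
E
python3 -m pendant '[[[0.95,2,-3,1.6,0],[0.95,2,-3,1.6,0],[0.95,2,-3,1.6,0],[0.95,2,-3,1.6,0],[0.95,1.9,-2.8,1.6,0],[0.95,0,0,0,0],[0.95,0,0,0,0]]]'; python3 st.py; python3 go.py .4056 -.1544 .075  .4056 -.1544 .0517
```

```text
[ 0.5504 -0.272 ]
t: 21.1
tool_pos: [0.402, -0.1412, 0.1762]
orientation: [-1.94, -1.92, -0.529]
force: [0.3, 0.3, 0.1]
opening: 0.0888
gripper_force: 0.0
q [-0.793 -0.031  1.828  0.373  1.716 -0.798] p [ 0.402  -0.1412  0.1762]
[[ 0.007  1.     0.013]
 [ 0.865 -0.012  0.501]
 [ 0.501  0.008 -0.865]] tilt 30.1 grip 0.08880529211441526 0.0 F [0.3 0.3 0.1] t 21.1
[ 0.4056 -0.1544  0.075 ] total cm [-6.21  0.3   9.98] rows 3 each [-2.07  0.1   3.33]
[ 0.4056 -0.1544  0.0517] total cm [-1.17 -0.02  2.02] rows 1 each [-1.17 -0.02  2.02]
```

```bash
python3 -m pendant '[[[0.95,-2,0.1,3.3,0],[0.95,-2,0.1,3.3,0],[0.95,-2,0.1,3,0],[0.95,-0.9,0,1.5,0],[0.95,-0.4,0,0.8,0],[0.95,0,0,0,0],[0.95,0,0,0,0]]]'; python3 st.py; python3 go.py .4056 -.1544 .0517
```

```text
t: 21.8
tool_pos: [0.4079, -0.1467, 0.0383]
orientation: [-1.941, -1.922, -0.53]
force: [0.0, -0.5, -0.4]
opening: 0.0886
gripper_force: 0.0
q [-0.792  0.172  1.893  0.372  1.464 -0.896] p [ 0.4079 -0.1467  0.0383]
[[ 0.006  1.     0.015]
 [ 0.866 -0.012  0.499]
 [ 0.5    0.01  -0.866]] tilt 30.0 grip 0.08864467408702478 0.0 F [ 0.  -0.5 -0.4] t 21.8
[ 0.4056 -0.1544  0.0517] total cm [-0.   -0.21  0.33] rows 1 each [-0.   -0.21  0.33]
```

```bash
python3 -m pendant '[[[0.95,0,-0.2,0.3,0],[0.9,0,0,0,0],[0.75,0,0,0,0],[0.6,0,0,0,0],[0.5,0,0,0,0],[0.5,0,0,0,0],[0.5,0,0,0,0],[0.5,0,0,0,0]]]' 6; python3 -m pendant '[[[0.5,0,0,0,0],[0.5,0,0,0,0]]]' 20; python3 st.py;python3 go.py .4056 -.1544 .2 .538 .1 .15 .538 .15 .0665
```

```text
t: 22.6
tool_pos: [0.4052, -0.1445, 0.0351]
orientation: [-1.941, -1.922, -0.53]
force: [0.1, -0.4, 2.4]
opening: 0.0599
gripper_force: 6.0
t: 22.8
tool_pos: [0.4053, -0.1445, 0.0351]
orientation: [-1.941, -1.922, -0.53]
force: [-0.1, 0.5, 2.6]
opening: 0.0594
gripper_force: 20.0
q [-0.793  0.169  1.903  0.372  1.458 -0.899] p [ 0.4053 -0.1445  0.0351]
[[ 0.006  1.     0.014]
 [ 0.866 -0.012  0.5  ]
 [ 0.5    0.009 -0.866]] tilt 30.0 grip 0.0593707146021193 20.005462480767164 F [-0.1  0.5  2.6] t 22.8
[ 0.4056 -0.1544  0.2   ] total cm [  7.39   0.2  -12.89] rows 4 each [ 1.85  0.05 -3.22]
[0.538 0.1   0.15 ] total cm [19.61 12.88 17.23] rows 7 each [2.8  1.84 2.46]
[0.538  0.15   0.0665] total cm [ 0.16 -0.14  9.73] rows 3 each [ 0.05 -0.05  3.24]
```

```bash
python3 -m pendant '[[[0.5,0.5,0,-0.9,0],[0.5,1.8,0,-3.2,0],[0.5,2.2,0,-3.8,0],[0.5,2.2,0,-3.8,0],[0.5,0.6,0,-1.1,0]]]';python3 -m pendant '[[[0.5,2.8,1.8,2.4,0],[0.5,2.8,1.8,2.4,0],[0.5,2.8,1.8,2.4,0],[0.5,2.8,1.8,2.4,0],[0.5,2.8,1.8,2.4,0],[0.5,2.8,1.8,2.4,0],[0.5,2.8,1.8,2.4,0],[0.5,0,0,0,0]]]'; python3 st.py;python3 go.py .538 .15 .0733 .538 .28 .0733
```

```text
t: 23.3
tool_pos: [0.4053, -0.1466, 0.1872]
orientation: [-1.944, -1.928, -0.531]
force: [0.3, -0.2, -2.3]
opening: 0.0594
gripper_force: 20.0
t: 24.1
tool_pos: [0.5326, 0.1112, 0.1343]
orientation: [-1.935, -1.923, -0.527]
force: [-1.6, -0.1, -1.9]
opening: 0.0595
gripper_force: 20.0
q [-0.242  0.063  1.814  0.518  1.415 -0.357] p [0.5326 0.1112 0.1343]
[[ 0.004  1.     0.01 ]
 [ 0.865 -0.008  0.501]
 [ 0.501  0.006 -0.865]] tilt 30.1 grip 0.05951089008207246 19.99469619571755 F [-1.6 -0.1 -1.9] t 24.1
[0.538  0.15   0.0733] total cm [0.3  0.47 9.11] rows 2 each [0.15 0.24 4.55]
[0.538  0.28   0.0733] total cm [11.25 -0.11  6.52] rows 3 each [ 3.75 -0.04  2.17]
```

```bash
python3 -m pendant '[[[0.5,0.1,0.2,3,0],[0.5,0.1,0.2,3,0],[0.5,0.1,0,2.8,0],[0.5,0,0,0,0],[0.5,0,0,0,0]]]'; python3 st.py;python3 go.py .538 .28 .0733
```

```text
t: 24.6
tool_pos: [0.5374, 0.1534, 0.0606]
orientation: [-1.94, -1.921, -0.527]
force: [0.0, -0.6, -2.4]
opening: 0.0599
gripper_force: 20.0
q [-0.162  0.162  1.856  0.548  1.253 -0.362] p [0.5374 0.1534 0.0606]
[[ 0.007  1.     0.012]
 [ 0.866 -0.012  0.5  ]
 [ 0.5    0.007 -0.866]] tilt 30.0 grip 0.059948353755991536 19.994485411398273 F [ 0.  -0.6 -2.4] t 24.6
[0.538  0.28   0.0733] total cm [11.6  -0.09  7.11] rows 3 each [ 3.87 -0.03  2.37]
```

```bash
python3 -m pendant '[[[0.5,1.9,0,1.15,0],[0.5,2.9,0,1.8,0],[0.5,2.9,0,1.8,0],[0.5,1.9,0,1.15,0],[0.5,1,0,0.6,0],[0.5,0.5,0,0.3,0],[0.5,0,0,0,0],[0.5,0,0,0,0]]]'; python3 st.py;python3 go.py .538 .28 .0633
```

```text
t: 25.4
tool_pos: [0.5406, 0.2827, 0.0581]
orientation: [-1.942, -1.921, -0.53]
force: [0.1, -0.6, -2.1]
opening: 0.0597
gripper_force: 20.0
q [ 0.08   0.188  1.832  0.581  1.132 -0.165] p [0.5406 0.2827 0.0581]
[[ 0.007  1.     0.015]
 [ 0.866 -0.013  0.5  ]
 [ 0.5    0.009 -0.866]] tilt 30.0 grip 0.05968381674171137 19.994440403716 F [ 0.1 -0.6 -2.1] t 25.4
[0.538  0.28   0.0633] total cm [ 0.03 -0.25  1.29] rows 1 each [ 0.03 -0.25  1.29]
```

```bash
python3 -m pendant '[[[0.5,0.04,-0.06,0.26,0],[0.5,0.04,-0.06,0.26,0],[0.5,0.04,-0.06,0.26,0],[0.5,0.04,-0.06,0.26,0],[0.5,0,0,0,0],[0.5,0,0,0,0]]]';python3 -m pendant '[[[0.5,-0.05,0,0.09,0],[0.5,-0.05,0,0.09,0],[0.5,0,0,0,0]]]';python3 -m pendant '[[[0.5,-0.03,0,0.05,0],[0.5,0,0,0,0]]]'
```

```text
t: 26.0
tool_pos: [0.5378, 0.2904, 0.0495]
orientation: [-1.941, -1.922, -0.529]
force: [1.2, -1.3, -2.6]
opening: 0.0594
gripper_force: 20.0
t: 26.3
tool_pos: [0.5379, 0.2903, 0.0475]
orientation: [-1.941, -1.921, -0.529]
force: [-0.0, -1.1, -1.8]
opening: 0.0594
gripper_force: 20.0
t: 26.5
tool_pos: [0.538, 0.2903, 0.0472]
orientation: [-1.941, -1.922, -0.53]
force: [-1.3, 0.2, -0.8]
opening: 0.0597
gripper_force: 20.0
```

```bash
python3 -m pendant '[[[0.5,-0.03,0,0.05,0],[0.5,0,0,0,0]]]'; python3 -m pendant '[[[0.5,-0.01,0,0.02,0],[0.5,0,0,0,0]]]'
```

```text
t: 26.7
tool_pos: [0.5381, 0.2904, 0.0471]
orientation: [-1.94, -1.922, -0.53]
force: [-2.4, -2.2, 4.3]
opening: 0.0599
gripper_force: 20.0
t: 26.9
tool_pos: [0.5382, 0.2905, 0.0471]
orientation: [-1.94, -1.922, -0.53]
force: [-4.6, -1.9, 7.3]
opening: 0.0596
gripper_force: 20.0
```

```bash
python3 -m pendant '[[[0.5,0.01,0,-0.02,0],[0.68,0,0,0,0],[0.75,0,0,0,0],[0.85,0,0,0,0],[0.88,0,0,0,0],[0.88,0,0,0,0],[0.88,-0.4,0,-0.25,0],[0.88,-1.3,0,-0.75,0]]]' 3;python3 -m pendant '[[[0.88,-2.6,0,-1.5,0],[0.88,-3.4,0,-2,0],[0.88,-3.4,0,-2,0],[0.88,-1.7,0,-3.5,0],[0.88,0,0,-4.5,0],[0.88,0,0,-4.5,0],[0.88,0,0,0,0]]]'; python3 st.py
python3 - <<'E'
from plant import robot
from h import *
t=robot.read_camera("top");s=robot.read_camera("scene")
np.savez("t3.npz",**t);np.savez("s3.npz",**s)
o=np.zeros((600,800,3),np.uint8)
o[:,:400]=cv2.resize(t["img"][110:260,150:250],None,fx=4,fy=4,interpolation=2)
o[:300,400:]=cv2.resize(s["img"][130:205,350:450],None,fx=4,fy=4,interpolation=2)
o[300:500,400:]=cv2.resize(s["img"][170:270,200:400],None,fx=2,fy=2,interpolation=2)
cv2.imwrite("pics/e.png",o)
E
```

```text
t: 27.7
tool_pos: [0.5375, 0.2707, 0.0467]
orientation: [-1.939, -1.923, -0.529]
force: [1.5, -0.2, -0.4]
opening: 0.0818
gripper_force: 0.0
t: 28.4
tool_pos: [0.5383, 0.0801, 0.1531]
orientation: [-1.947, -1.926, -0.538]
force: [1.3, 0.7, 1.1]
opening: 0.0818
gripper_force: 0.0
q [-0.296  0.055  1.784  0.508  1.458 -0.383] p [0.5383 0.0801 0.1531]
[[ 0.004  1.     0.024]
 [ 0.867 -0.016  0.497]
 [ 0.498  0.019 -0.867]] tilt 29.9 grip 0.08175780094894437 0.0 F [1.3 0.7 1.1] t 28.4
```

View pics/e.png

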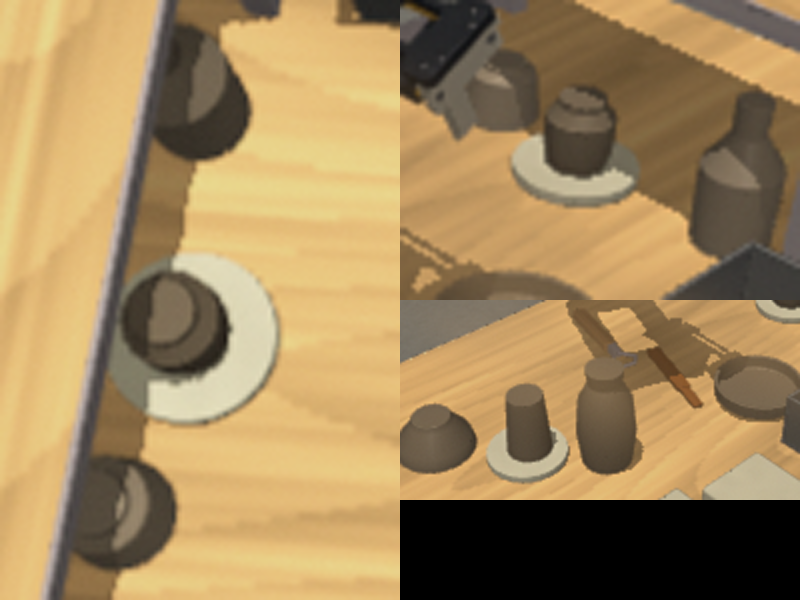

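```bash
python3 - <<'E'
from h import *
c=dict(np.load("t3.npz"));print(onz(c,194,190.75,.057),onz(c,193.25,187.5,.088),onz(c,198.25,194.5,.024))
E
```

```text
[0.5357 0.278 ] [0.5367 0.2713] [0.5341 0.2763]
```

Both pots stand upright, rim down, within about 6 mm of their bats' centres. The bystanders haven't moved and the gripper is clear, so I'll hand in.

```bash
python3 -m pendant '[[[0.88,0,0,0,0],[0.88,0,0,0,0]]]'; python3 -c "
from plant import robot;print(robot.close_job())"
```

```text
t: 28.7
tool_pos: [0.5333, 0.0851, 0.1453]
orientation: [-1.939, -1.92, -0.527]
force: [-0.3, -0.7, -0.7]
opening: 0.0815
gripper_force: 0.0
the job is handed in; nothing more can be done
None
```

The pots are swapped and the job is handed in at about 29 s: the tumbler stands on the open bat and the jar on the rack bat, both upright and within about 6 mm of centre in the last pictures; no verdict came back.

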